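# Pin and press a wooden handle half onto a tool's tang

### The job

Take the loose brass pin out of the little blue rack and put it down through the hole in the steel tang on the gluing block, as deep as it goes. Then pick up the loose wooden handle half, bring it over the pin until it drops on, lined up lengthwise with the tang and flat on it, and press it firmly down. Finish with the gripper still holding the handle half and pressing it down as if the glue were setting, and leave the punches and all the other things on the bench where they are.

Things in the scene. Friction and masses are not known exactly. Their poses are not given: they have to be found in the camera images.
- block: Fixed gluing block: dark wood 180 x 64 x 40 mm, length along x, a bright steel tool flat on top. Its tang, 136 x 36 x 5 mm, is centred on the block, long edges along x, upper face 45 mm above the bench; a blade 80 mm wide runs out beyond the +x end under a black clamp bar (x = 74 to 92 mm) whose screws reach 59 mm above the bench. Origin: centre of the block's underside, on the bench.
- tang_hole (a point): Centre of the mouth of the round hole in the middle of the tang, at its upper face, 45 mm above the bench; axes as the block's (z up). Hole 11.4 mm across, with a 1.5 mm countersink, straight down through the tang into the wood, blind, 28 mm deep in all: the pin, fully in, stands 12 mm proud.
- pin: Loose brass pin, plain round bar 10 mm across, 40 mm long, both ends bevelled 2 mm, about 27 g. Standing loosely (may lean by up to 6 degrees) in one of the three holes of the rack, 22 mm of it showing. Origin: centre of its lower end; z along it, up.
- pin_top (a point): Centre of the pin's upper end, 40 mm from its origin.
- rack: Small blue-painted wooden rack, fixed, 170 x 70 x 45 mm, its length along its x. Three holes of 11.5 mm, 18 mm deep, along its middle line at x = -50, 0 and 50 mm; the pin and the two punches stand in them in any order. Origin: centre of its underside, on the bench.
- handle_half: Loose wooden handle half, a brown slab 130 x 36 x 24 mm, length along x, same both ways round, about 80 g, flat on the cork mat, drilled face down. In the middle of its underside, unseen from above, is a blind hole 12 mm across, 16 mm deep, with a 2 mm countersink, that goes over the pin. Origin: centre of the underside, at that hole's mouth; z up.
- mat: Cork mat, fixed, 190 x 110 x 4 mm, under the handle half. Origin: centre of its underside.
- punch_a: Bystander: steel punch with knurled grip, 14 mm across, standing in the rack; 78 mm long, 60 mm of it above the rack, so 105 mm above the bench. Origin: centre of its lower end.
- punch_b: Bystander: a second such punch. Origin: centre of its lower end.
- glue: Bystander: glue jar with red lid, 54 mm across, 90 mm tall. Origin: centre of its underside.
- spray: Bystander: white bottle, 56 mm across, 125 mm tall. Origin: centre of its underside.
- mallet: Bystander: lying mallet with white head and wooden handle, 225 mm long, 48 mm high. Origin: on the bench under its handle, head towards +x.
- awl: Bystander: lying awl with wooden handle, 150 mm long, 32 mm high. Origin: on the bench under the handle, point towards +x.
- sander: Bystander: cork sanding block 90 x 55 x 32 mm. Origin: centre of its underside.
Not all that is in view belongs to the job. What is shaped like the handle_half but purple is not meant.

How it is judged (in metres and radians):
On the way, in this order (a step that is already met when the one before it is completed fails the run):
1. the brass pin stands in the tang's hole, at least 22 mm deep, let go, the handle half not yet over it (horizontal distance between pin and tang_hole below 0.004 m and z of pin in the frame of tang_hole below -0.022 m and angle between pin's own z axis and vertical below 0.15 rad and contact force between the fingers and pin below 0.1 N and horizontal distance between handle_half and tang_hole above 0.05 m), for 0.2 s.
2. the handle half has dropped over the pin, its underside within 6 mm of the tang (horizontal distance between each of pin, handle_half and tang_hole below 0.004 m and z of pin in the frame of tang_hole below -0.022 m and angle between pin's own z axis and vertical below 0.15 rad and z of handle_half in the frame of tang_hole between -0.003 and 0.006 m), for 0.1 s.
At the end, for the whole second after the job is handed in: Pin upright in the hole, 22 mm deep or more; handle half within 4 mm of the hole's centre, underside within 2 mm of the tang, level (0.05 rad), in line with the tang (0.1 rad), touched by the gripper and pressed on the tang with over 4 N; bystanders within 30 mm of their starts (horizontal distance between each of pin, handle_half and tang_hole below 0.004 m and z of pin in the frame of tang_hole below -0.022 m and angle between pin's own z axis and vertical below 0.15 rad and z of handle_half in the frame of tang_hole between -0.003 and 0.002 m and angle between handle_half's own z axis and vertical below 0.05 rad and angle between the x axis of handle_half and the x axis of block, either way round below 0.1 rad and contact force between handle_half and block above 4 N and contact force between the fingers and handle_half above 2 N and distance of each of punch_a, punch_b, glue, spray, mallet, awl, sander from where it was at the start of the episode below 0.03 m); the arm keeps its last pose, push and grip.
It fails at once if a bystander is moved by more than 30 mm (distance of any of punch_a, punch_b, glue, spray, mallet, awl, sander from where it was at the start of the episode above 0.03 m).
It also fails if it takes over 61 s, if anything falls off the work surface, if the arm or the gripper's body presses on something with over 40 N, if the wrist force passes 120 N, or if a joint passes its speed limit or range.

### The arm

A 6-joint arm with a two-finger parallel gripper is mounted at the origin on the work surface. World frame = base frame: x ahead of the robot, y to its left, z up, the work surface at z = 0. Lengths are in mm, angles in rad, forces in N, time in s.
With the tool pointing down it reaches from about 350 to 775 mm from the base axis. Payload 5.5 kg.
Tool frame: the origin (TCP) lies on the centre line of the jaws, within the pads' length; the fingertips stand 22 mm ahead of it and the grasp point (between the pads) lies 3 mm ahead of it (manip.tip_extent is the distance from the TCP to the fingertips, in mm); z points along the fingers, y is the line along which they close (so a half turn about z gives the same grasp; the last joint's range is limited). The gripper opens to 85 mm and grips with 20 to 120 N. Pads are 22 mm wide; open, the fingers measure 114 mm over their backs; the gripper's body (76 mm by 85 mm) begins 54 mm behind the grasp point. The pads swing forward as they close: fully open they stand 13 mm farther back than shut.
Start: joints at [0.96, 0.313, 0.046, 1.304, 0, 1.431], TCP at [260.849, 512.472, 253.323] pointing down, gripper open.
Joint ranges: [-2.76, 2.76], [-0.86, 1.69], [-1.03, 1.26], [-2.2, 2.34], [-1.47, 1.5], [-3.14, 3.14]. Speed limits (rad/s): [2.57, 2.57, 3.14, 3.14, 3.14, 3.14].

### API

Orientations are given as a unit quaternion [x, y, z, w].
In Python, from workcell import manip gives the robot as it stands.
- The arm moves only by the tool send_path, called after ">>>" as name([rows], argument=value, ...), one row to a line, values as JSON. Schema: {"type":"object","properties":{"steps":{"type":"array","items":{"type":"array","items":{"type":"array","items":{"type":"number"},"minItems":7,"maxItems":7},"minItems":1,"maxItems":20},"minItems":1,"maxItems":1},"grip_n":{"type":"number"},"only":{"type":"string"},"quiet":{"type":"boolean"},"lines":{"type":"string"}},"required":["steps"],"additionalProperties":false}. steps is a list that holds a single list of rows (three levels of brackets), with 1 to 20 rows, each of 7 numbers: a rotation vector rx, ry, rz in rad, then dx, dy, dz in mm, then the finger opening in mm; each row is the pose to reach, as a shift and turn from the pose commanded when the call began, along the tool's axes at that moment; what a row does not reach only later rows make up. A row lasts 1/8 s, in which the tool goes at most 62.5 mm and 0.188 rad, less where a joint would pass 70% of its speed; a pose out of reach is approached as far as the arm can. The fingers move at their own pace and stop on an object; grip_n is the grip in N (left out, the last holds). Time passes only in rows, so rows that do not move let the fingers close. The tool returns the time, the measured TCP pose, the force, the opening and the grip force at its end. only (a regular expression) keeps the lines of the reply that match it, lines (a string "A,B") keeps lines A to B, and quiet returns only ok. Input that does not fit is refused with a message, and nothing moves.
- manip.read_state(): the state, without advancing time (a new reading comes with each control period).
- manip.camera(name): name is "scene" or "top" or "wrist"; returns the picture (480x640x3 uint8, red, green, blue); there is no depth.
- manip.camera_params(name): a dict with "vfov" (degrees; the focal length in pixels is half the picture's height over the tangent of half this angle, whatever the lens; pixels are square), "cx", "cy" (the principal point, pixels), "k1" (the pictures are not rectified: a ray, as slopes to the right and down, at radius r is drawn at 1 + k1 r^2 times it, then the intrinsics apply), "world_to_cam" (4x4, takes a point from world to camera coordinates); the wrist camera has in their place "tool_from_camera" (4x4, takes a point from camera to tool coordinates, whose origin is the TCP and whose axes are the flange's). Camera axes: x right, y down, z forward; pixel columns grow to the right and rows downward; lengths in mm; the calibration is good to about 2 mm. A picture is of the moment at which its call begins: read the wrist's pose just before it. camera_params takes no time and is no camera call.
- manip.close_job(): hands the job in; it is judged then, once.
The state is a dict: "time": time; "q": joint angles; "qvel": joint speeds; "joint_torque": joint torques, N m; "position": TCP position; "tool_rot": TCP orientation; "force": force on the tool from outside, world axes, zero at the start; "ft_torque": the same for the moment, N m; "finger_gap": finger opening in mm; "grip_force": force on a finger pad.
Only numpy, scipy, OpenCV 4.12 (cv2) and the standard library are available. Lean on these libraries where they do the work, as an engineer would, in place of code of your own. Each camera call takes 0.05 s, during which the arm holds its last target. There are 200 camera calls.

## Working session

There is one attempt and no reset: what is moved stays moved. The work goes in short steps, Python scripts to look and compute and a tool call to move; the robot and the scene stay as the last step left them, time stands still between calls to the robot, and variables do not carry over. Pictures are saved under pics/ and viewed, at most 10 in all, crops included, and the job is handed in when it is done.

```bash
mkdir -p pics; ls
```

Run:
```python
from workcell import manip
import cv2
for n in ("scene","top","wrist"):
    im=manip.camera(n); cv2.imwrite(f"pics/{n}0.png",im[:,:,::-1]); p=manip.camera_params(n); print(n,p)
s=manip.read_state(); print(s['position'],s['tool_rot'],s['time'],s['finger_gap'])
```

```text
pics
scene {'vfov': 42.10564333618486, 'cx': 325.21295700113404, 'cy': 242.47031374858875, 'k1': 0.0720066563787452, 'world_to_cam': array([[-1.76815837e-01,  9.84233327e-01,  4.57353698e-03,
         1.63922265e+02],
       [ 6.29546993e-01,  1.16666499e-01, -7.68153312e-01,
        -2.74052074e+02],
       [-7.56575669e-01, -1.32942414e-01, -6.40249617e-01,
         1.94222192e+03],
       [ 0.00000000e+00,  0.00000000e+00,  0.00000000e+00,
         1.00000000e+00]])}
top {'vfov': 43.06636138266924, 'cx': 332.9338910758903, 'cy': 244.17038763689624, 'k1': -0.10976348695695974, 'world_to_cam': array([[ 2.21584010e-02, -9.99591806e-01,  1.80340282e-02,
        -8.00317839e+01],
       [-9.85152349e-01, -2.49029467e-02, -1.69866692e-01,
         5.09116756e+02],
       [ 1.70246454e-01, -1.40022910e-02, -9.85302025e-01,
         1.47739942e+03],
       [ 0.00000000e+00,  0.00000000e+00,  0.00000000e+00,
         1.00000000e+00]])}
wrist {'vfov': 65.63539895436891, 'cx': 314.480804262591, 'cy': 229.71068690790477, 'k1': -0.030785218004286186, 'tool_from_camera': array([[ 1.17591934e-03, -9.62045315e-01, -2.72887210e-01,
         6.89187629e+01],
       [ 9.99999308e-01,  1.14045781e-03,  2.88567676e-04,
         8.05392713e-01],
       [ 3.36011699e-05, -2.72887360e-01,  9.62045990e-01,
        -1.20107074e+02],
       [ 0.00000000e+00,  0.00000000e+00,  0.00000000e+00,
         1.00000000e+00]])}
[260.60862352 512.17210101 252.58719631] [ 2.33222922e-01  9.72423038e-01 -6.55572779e-04 -2.71302941e-04] 0.15 85.43674131674769
```

View pics/top0.png

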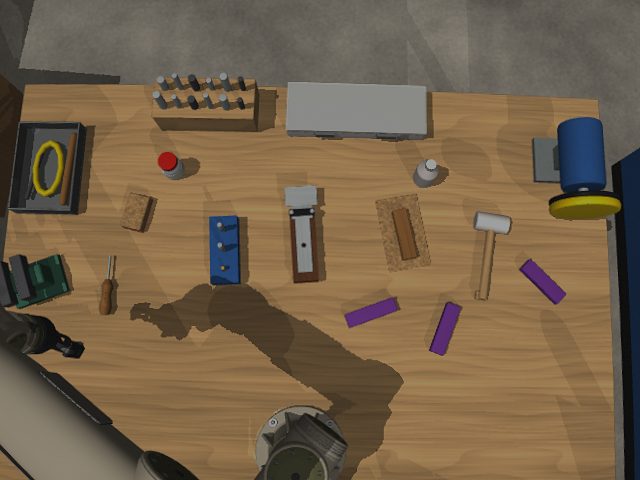

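View pics/scene0.png

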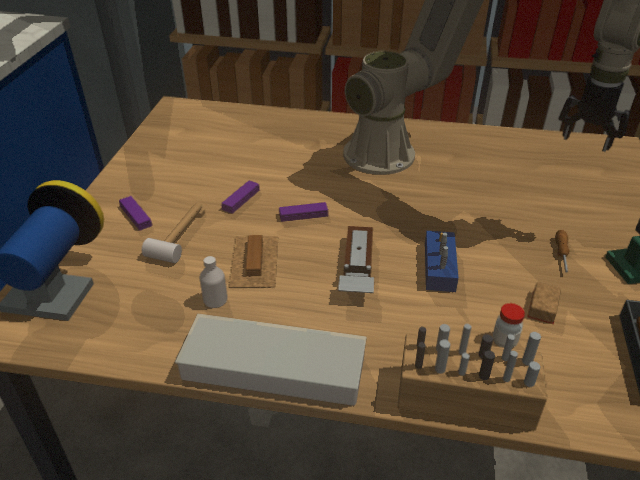

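Top view: the rack is near (225,250), with the punches at (220,227) and (222,246) and the pin at about (224,267). The tang hole is at about (304,245) and the handle half on its mat at about (404,234). The scene view shows the same layout.

Create h.py:
```python
import numpy as np, cv2
from workcell import manip
from scipy.spatial.transform import Rotation as R
def cam(n, s=None):
    p=manip.camera_params(n); f=240/np.tan(np.radians(p['vfov'])/2)
    K=np.array([[f,0,p['cx']],[0,f,p['cy']],[0,0,1.]])
    if n=='wrist':
        T=np.eye(4); T[:3,:3]=R.from_quat(s['tool_rot']).as_matrix(); T[:3,3]=s['position']
        C=T@p['tool_from_camera']
    else: C=np.linalg.inv(p['world_to_cam'])
    return K,np.array([p['k1'],0,0,0,0]),C
def cast(c,uv,z):
    K,d,C=c
    n=cv2.undistortPoints(np.array(uv,float).reshape(-1,1,2),K,d)[:,0]
    r=np.c_[n,np.ones(len(n))]@C[:3,:3].T; o=C[:3,3]
    return o+r*((z-o[2])/r[:,2])[:,None]
def proj(c,P):
    K,d,C=c; W=np.linalg.inv(C)
    return cv2.projectPoints(np.array(P,float).reshape(-1,1,3),cv2.Rodrigues(W[:3,:3])[0],W[:3,3],K,d)[0][:,0]
def shot(n,name=None):
    s=manip.read_state(); im=manip.camera(n)[:,:,::-1].copy()
    if name: cv2.imwrite(f'pics/{name}.png',im)
    return s,im,cam(n,s)
def rect(c,mask,z,box=None):
    m=mask.astype(np.uint8)
    if box is not None:
        b=np.zeros_like(m); x0,y0,x1,y1=box; b[y0:y1,x0:x1]=1; m=m*b
    cs=cv2.findContours(m,cv2.RETR_EXTERNAL,cv2.CHAIN_APPROX_NONE)[0]
    k=max(cs,key=cv2.contourArea)
    P=cast(c,k[:,0],z)[:,:2]
    return cv2.minAreaRect(P.astype(np.float32)),k
```

Run:
```python
from h import *
im=cv2.imread('pics/top0.png'); c=cam('top'); hsv=cv2.cvtColor(im,cv2.COLOR_BGR2HSV); H,S,V=cv2.split(hsv)
print('rack',rect(c,(H>100)&(H<125)&(S>120),45,(190,200,260,300))[0])
print('tang',rect(c,(S<60)&(V>110),45,(288,216,322,278))[0])
print('hole',cast(c,[(304,245)],45))
print('handle px',hsv[234,404],hsv[210,390],hsv[255,404],'pin',hsv[264:270,224])
print('handle',cast(c,[(404,233)],28), cast(c,[(393,208),(409,206),(418,256),(403,260)],28))
print('pin',cast(c,[(224,267)],67))
cv2.imwrite('pics/topcrop.png',cv2.resize(im[190:290,200:440],None,fx=3.3,fy=3.3,interpolation=cv2.INTER_CUBIC))
```

```text
rack ((490.4049072265625, 202.77297973632812), (172.28759765625, 72.44364929199219), 3.231505870819092)
tang ((510.9619140625, 10.8661470413208), (139.6503143310547, 47.850955963134766), 1.6264734268188477)
hole [[506.81794298   4.30163747  45.        ]]
handle px [ 14 159 114] [ 16 131 136] [ 15 162 107] pin [[108 180 115]
 [108 173 103]
 [112 121  74]
 [ 18 173  75]
 [ 19 172  86]
 [ 19 174  66]]
handle [[ 547.11555063 -248.46683237   28.        ]] [[ 611.64920901 -220.05038674   28.        ]
 [ 618.07203899 -261.28818447   28.        ]
 [ 488.73693785 -284.24441985   28.        ]
 [ 477.58110786 -246.08982196   28.        ]]
pin [[443.48135817 197.87125663  67.        ]]
```

View pics/topcrop.png

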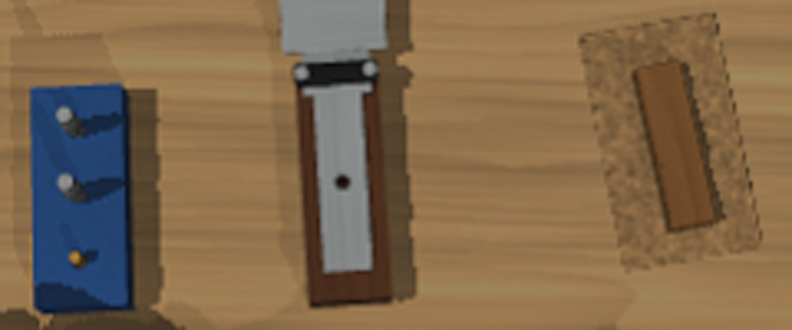

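The crop shows the brass pin at the near (-x) end of the rack, with both punches beyond it. The hole is clear, and the handle half is tilted about 10°. I'm moving to hover over the pin.

>>> send_path([
  [[0,0,-0.12,-50,-33,0,85],[0,0,-0.24,-100,-65,5,85],[0,0,-0.36,-150,-98,10,85],[0,0,-0.48,-200,-130,20,85],[0,0,-0.52,-250,-163,40,85],[0,0,-0.52,-305,-197,70,85],[0,0,-0.52,-305,-197,75,60],[0,0,-0.52,-305,-197,75,60]],
])

```text
time: 1.15
position: [442.8, 198.1, 177.6]
tool_rot: [-0.024, 1.0, 0.0, -0.001]
force: [0.1, 0.5, -0.4]
finger_gap: 59.9
grip_force: 0.0
```

Run:
```python
from h import *
s,im,c=shot('wrist','w1'); print(s['position'],R.from_quat(s['tool_rot']).as_matrix().round(3),s['finger_gap'],manip.tip_extent)
print(proj(c,[[443,198,67],[507,4,45]]))
```

```text
[442.76994117 198.11222757 177.55679343] [[-0.999 -0.048 -0.002]
 [-0.048  0.999 -0.   ]
 [ 0.002  0.    -1.   ]] 59.86230576772911 22.0
[[313.29251195 235.05949223]
 [ 53.03677909 295.7855899 ]]
```

View pics/w1.png

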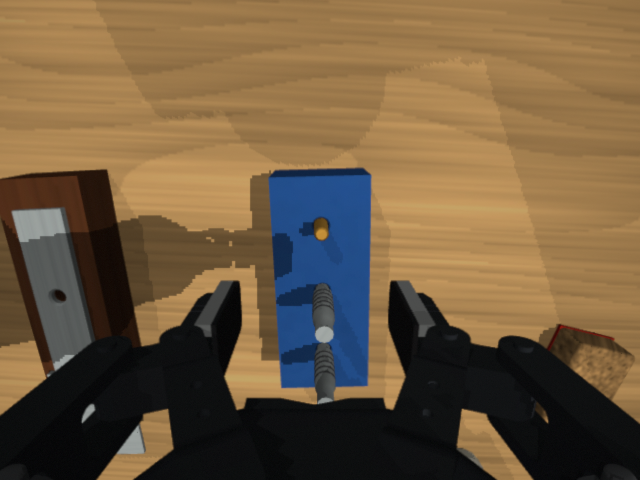

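The wrist view shows the pin top at about (321,234) between the pads' lines, the punches at (323,335) and beyond, and the tang hole at (58,296). Next I measure the brass mask and the hole.

Run:
```python
from h import *
s=manip.read_state(); c=cam('wrist',s); im=cv2.imread('pics/w1.png'); H,S,V=cv2.split(cv2.cvtColor(im,cv2.COLOR_BGR2HSV))
m=((H<30)&(S>80)&(V>40)); b=np.zeros_like(m); b[205:250,300:345]=1; m&=b
ys,xs=np.nonzero(m); print(xs.min(),xs.max(),ys.min(),ys.max(),m.sum())
for y in range(ys.min(),ys.max()+1,2): r=np.nonzero(m[y])[0]; print(y,r.min(),r.max(),V[y,r.min():r.max()+1])
g=(V<70)[282:310,45:75]; yy,xx=np.nonzero(g); print('hole',xx.mean()+45,yy.mean()+282,cast(c,[(xx.mean()+45,yy.mean()+282)],45),g.sum())
print(proj(c,[[443,198,67],[443,198,45]]))
```

```text
314 328 218 240 274
218 319 323 [61 66 81 82 70]
220 315 326 [58 72 80 83 86 90 93 97 99 99 90 59]
222 314 326 [ 55  76  81  82  83  87  90  94  97  99 102 103  95]
224 314 327 [ 67  77  79  82  84  87  91  95  98 100 102 103  98  72]
226 314 327 [ 69  79  80  82  85  88  92  98 102 101 102 105 102  93]
228 314 327 [ 69  79  84  95 111 126 135 142 144 138 131 124 108  95]
230 314 327 [ 72  90 112 133 166 185 192 193 193 190 185 162 137 110]
232 314 327 [ 78 105 147 187 197 198 199 197 196 195 195 190 171 132]
234 314 328 [ 73 110 172 193 195 194 194 194 194 194 195 193 180 134  99]
236 315 327 [ 88 147 187 193 194 194 194 194 194 194 189 157 110]
238 317 325 [114 169 187 189 191 191 187 165 130]
240 321 321 [94]
hole 57.42857142857143 295.14285714285717 [[507.2458779   7.9645429  45.       ]] 175
[[311.90974095 234.31637777]
 [312.10362257 225.46131382]]
```

Run:
```python
from h import *
s=manip.read_state(); c=cam('wrist',s); Rm=R.from_quat(s['tool_rot']).as_matrix()
t=cast(c,[(321,234)],67)[0]; b=cast(c,[(320.7,223.7)],45)[0]; print(t,b)
g=(t*.6+b*.4); print(Rm.T@(np.array([*g[:2],75])-s['position']))
```

```text
[442.49027991 203.87714767  67.        ] [441.411727   203.98683276  45.        ]
[  0.46518169   4.9339489  103.31194137]
```

>>> send_path([
  [[0,0,0,0,4.5,40,40],[0,0,0,0,4.5,75,30],[0,0,0,0.5,4.5,75,30]],
])

```text
time: 1.58
position: [440.1, 204.1, 102.0]
tool_rot: [-0.026, 1.0, -0.0, -0.002]
force: [-0.9, -0.5, 0.9]
finger_gap: 29.7
grip_force: 0.0
```

Run:
```python
from h import *
s,im,c=shot('wrist','w2'); print(s['position'],s['finger_gap'])
t=proj(c,[[442.5,203.9,67]]); print(t)
cv2.imwrite('pics/w2c.png',im[120:400,160:480])
```

```text
[440.10315572 204.12129069 101.98821462] 29.74941297729017
[[312.36222013 287.21087033]]
```

View pics/w2c.png

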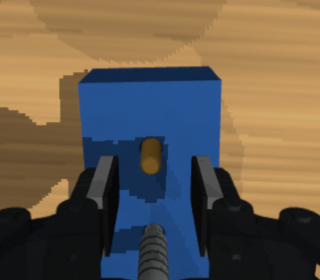

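The pin is at about (311,285), centred between the pads. I descend and grip.

>>> send_path([
  [[0,0,0,-1,-0.5,15,30],[0,0,0,-1,-0.5,27,30],[0,0,0,-1,-0.5,27,8],[0,0,0,-1,-0.5,27,5],[0,0,0,-1,-0.5,27,5]],
], grip_n=40)

```text
time: 2.25
position: [443.8, 202.6, 76.6]
tool_rot: [-0.025, 1.0, 0.0, 0.0]
force: [-0.2, -0.3, 0.3]
finger_gap: 7.6
grip_force: 39.0
```

>>> send_path([
  [[0,0,0,0,0,-20,5],[0,0,0,0,0,-70,5],[0,0,0,0,0,-80,5],[0,0,0,0,0,-80,5]],
])

```text
time: 2.75
position: [444.3, 202.7, 157.1]
tool_rot: [-0.025, 1.0, 0.0, 0.001]
force: [-0.8, 0.9, 0.3]
finger_gap: 7.4
grip_force: 39.0
```

Run:
```python
from h import *
s,im,c=shot('wrist','w3'); print(s['position'],s['finger_gap'],s['grip_force'])
cv2.imwrite('pics/w3c.png',cv2.resize(im[150:400,200:440],None,fx=2.4,fy=2.4))
```

```text
[444.27716102 202.71938243 157.06775079] 7.396783577376936 39.022932071238756
```

View pics/w3c.png

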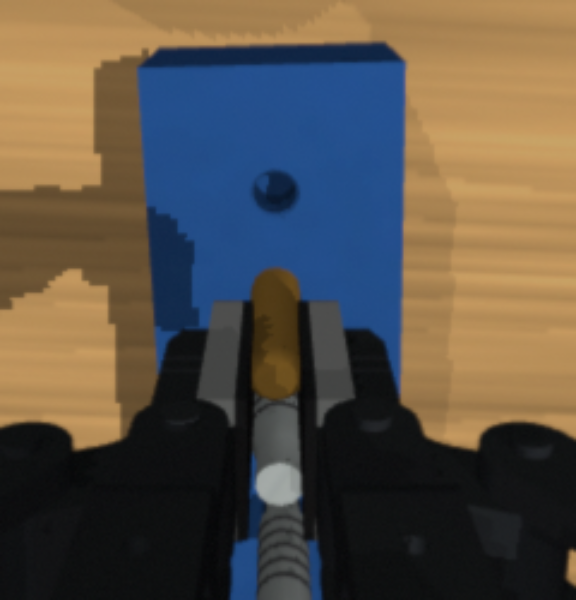

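Pin held: crop top end edge at y=398, lower end edge at y=267, x≈276. The empty rack hole is at (275,190).

Run:
```python
from h import *
from scipy.optimize import brentq
s=manip.read_state(); c=cam('wrist',s)
T=np.eye(4);T[:3,:3]=R.from_quat(s['tool_rot']).as_matrix();T[:3,3]=s['position']
im=cv2.imread('pics/w3.png'); H,S,V=cv2.split(cv2.cvtColor(im,cv2.COLOR_BGR2HSV))
m=((H<30)&(S>110)&(V>40)); b=np.zeros_like(m); b[255:325,303:328]=1; m&=b
ys,xs=np.nonzero(m); print(ys.min(),ys.max())
for y in (264,270,280,290,300,310): r=np.nonzero(m[y])[0]; print(y,r.min(),r.max())
P=lambda p: proj(c,[(T@[*p,1])[:3]])[0]
y0,y1=ys.min()-.5,ys.max()+.5
xt=brentq(lambda x:max(P((x-3,0,9.6))[1],P((x-5,0,11.6))[1])-y1,-20,20)
xb=brentq(lambda x:min(P((x+3,0,49.6))[1],P((x+5,0,47.6))[1])-y0,-20,20)
print('top x',xt,'bot x',xb,'lean',(xb-xt)/40)
print('proj axis x at top/bot',P((xt,0,9.6)),P((xb,0,49.6)))
hx,hy=200+275/2.4,150+190/2.4
print('rack hole',cast(c,[(hx,hy)],45))
```

```text
262 316
264 309 320
270 306 323
280 306 323
290 306 323
300 305 324
310 305 324
top x 0.5986396923539204 bot x 0.12203053892942693 lean -0.011915228835612338
proj axis x at top/bot [312.83957709 307.46310458] [313.18137339 269.64107571]
rack hole [[440.05409574 203.00370983  45.        ]]
```

>>> send_path([
  [[0,0,0,0,-50,0,5],[0,0,0,-15,-105,0,5],[0,0,0,-35,-160,0,5],[0,0,0,-53.5,-200,10,5],[0,0,0,-53.5,-200,30,5],[0,0,0,-53.5,-200,30,5],[0,0,0,-53.5,-200,30,5]],
])

```text
time: 3.68
position: [506.1, 5.9, 125.8]
tool_rot: [-0.025, 1.0, 0.0, -0.001]
force: [0.2, 0.6, 0.2]
finger_gap: 7.9
grip_force: 39.1
```

Run:
```python
from h import *
s,im,c=shot('wrist','w4'); print(s['position'],s['finger_gap'],s['grip_force'])
print(proj(c,[[507,6,45]]))
cv2.imwrite('pics/w4c.png',cv2.resize(im[150:400,200:440],None,fx=2.4,fy=2.4))
```

```text
[506.11393091   5.89198104 125.75081071] 7.895856564002055 39.122604578733444
[[313.40171435 250.99340773]]
```

View pics/w4c.png

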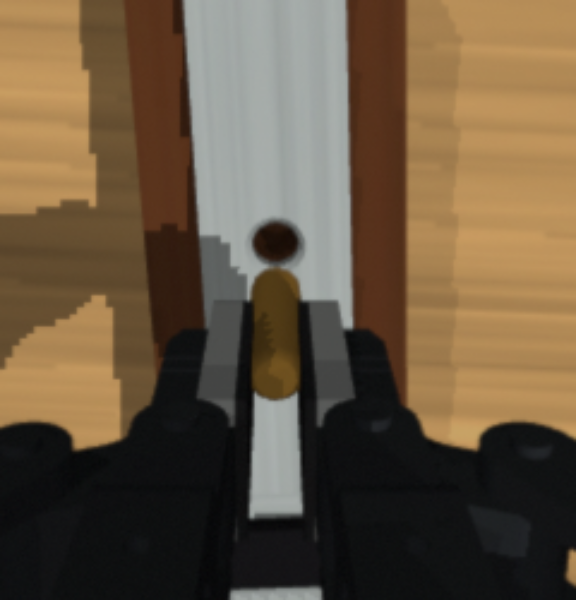

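The hole is at about crop (276,243), laterally in line with the pin, which needs about +1 mm in x. I descend until the tip is just above the tang and check again.

>>> send_path([
  [[0,0,0,-1,0,12,5],[0,0,0,-1,0,23,5],[0,0,0,-1,0,24,5],[0,0,0,-1,0,24,5]],
])

```text
time: 4.22
position: [507.7, 5.6, 102.1]
tool_rot: [-0.025, 1.0, 0.0, -0.0]
force: [-0.6, -0.2, -0.7]
finger_gap: 7.4
grip_force: 39.1
```

Run:
```python
from h import *
s,im,c=shot('wrist','w5'); print(s['position'],R.from_quat(s['tool_rot']).as_rotvec(),s['force'])
cv2.imwrite('pics/w5c.png',cv2.resize(im[220:340,255:375],None,fx=4.5,fy=4.5,interpolation=cv2.INTER_CUBIC))
def holec(name,y0,y1):
    im=cv2.imread(f'pics/{name}.png'); 
    for y in range(y0,y1,3): print(y,im[y,298:333].max(1))
holec('w5',236,266)
im=cv2.imread('pics/w4.png').max(2)
print([ (y,im[y,298:333]) for y in (243,251,258)]); print(im[235:268,315])
```

```text
[507.73283687   5.63375467 102.11504391] [ 7.75520494e-02 -3.14025555e+00 -2.78387757e-04] [-0.55249674 -0.22632934 -0.70219271]
236 [172 171 170 168 168 170 172 173 174 174 175 175 173 173 174 174 174 173
 171 168 164 162 163 165 166 166 166 170 172 173 173 172 173 172 171]
239 [171 172 170 168 168 170 171 172 173 174 175 175 174 173 174 174 174 173
 171 169 166 162 164 165 166 166 166 170 171 172 173 173 173 174 172]
242 [170 172 170 169 168 170 170 172 174 175 175 175 175 174 174 174 174 173
 172 169 165 162 164 166 166 166 166 167 171 172 172 172 173 174 173]
245 [170 173 171 170 168 170 170 172 174 175 176 176 175 175 174 175 175 174
 171 170 166 163 164 166 165 166 166 167 171 171 172 172 173 173 172]
248 [170 171 171 170 169 169 172 171 173 175 175 175 175 175 173 174 175 173
 171 169 166 163 163 164 165 166 166 168 171 174 173 173 171 173 173]
251 [170 171 171 170 168 170 170 172 174 175 175 174 173 170 161 151 151 149
 148 147 152 158 159 163
[... 723 characters left out ...]
,  56,  53,  48,  48,  53,  59,  69,  76,  94, 110, 131, 151,
       167, 171, 171, 172, 172, 173, 171, 168, 166], dtype=uint8)), (251, array([168, 167, 170, 169, 156, 150, 141,  72,  42,  39,  41,  39,  36,
        27,  27,  26,  26,  25,  24,  24,  25,  26,  27,  25,  25,  35,
        66,  94, 119, 155, 171, 173, 171, 168, 166], dtype=uint8)), (258, array([170, 168, 170, 171, 171, 168, 163, 163, 162, 149, 114,  93,  81,
        76,  58,  51,  50,  48,  49,  56,  65,  73,  82, 102, 125, 131,
       133, 148, 166, 171, 172, 173, 173, 170, 166], dtype=uint8))]
[170 170 171 171 170 156 121  76  48  41  41  36  30  27  27  27  25  25
  26  27  29  36  40  48  69  82 100  94  85  81  81  80  80]
```

View pics/w5c.png

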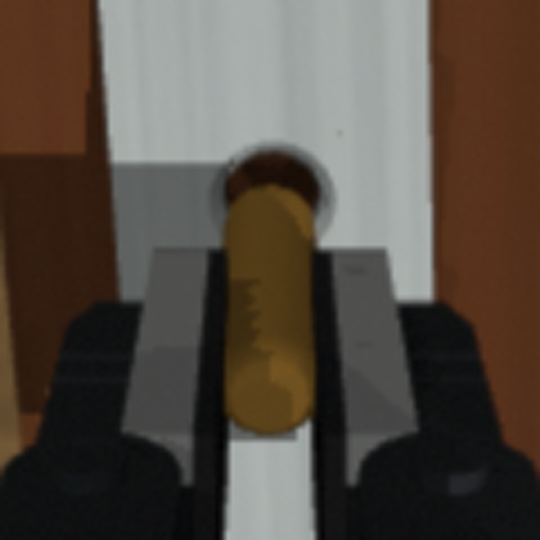

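Run:
```python
from h import *
from scipy.optimize import brentq
C=manip.camera_params('wrist')['tool_from_camera']; K,d,_=cam('top'); p=manip.camera_params('wrist'); f=240/np.tan(np.radians(p['vfov'])/2)
c=(np.array([[f,0,p['cx']],[0,f,p['cy']],[0,0,1.]]),np.array([p['k1'],0,0,0,0]),C)
P=lambda *q: proj(c,[q])[0]
for z,yo in ((57.1,250.7),(80.7,240)):
    x=brentq(lambda x:P(x+7.2,0,z)[1]-yo,-30,30); print(z,x)
for x in(5.7,7.2): print('w5 y',x,P(0,-x,57.1),P(0,x,57.1))
print('w4',brentq(lambda x:P(x,0,80.7)[1]-251,-30,30))
im=cv2.imread('pics/w5.png').max(2); print(im[262:280:2,296:334])
for y in (262,266): print(brentq(lambda x:P(x,0,57.1)[1]-y,-30,30))
```

```text
57.1 0.11812501433714657
80.7 -1.6471801101634571
w5 y 5.7 [302.02100239 264.30706589] [324.43939256 264.33176621]
w5 y 7.2 [299.07143695 264.30323989] [327.38893204 264.33443981]
w4 -1.0185388089968883
[[ 98  96  96  97  97  86  73  71  57  30  39  40  44  53  72  73  74  76
   84  89  87  86  84  72  51  34  27  25  25  37  75 106 117 148 171 174
  174 171]
 [ 97  97  96  97  97  86  76  74  59  36  33  56  73  79  82  82  81  81
   81  82  86  94  97 100 101  92  64  34  33  46  82  92 117 139 170 174
  174 173]
 [ 98  97  96  97  97  89  80  78  75  55  71  76  79  81  82  82  82  82
   81  81  80  80  85  98 103 104 101  89  60  67 103 114 125 149 171 173
  174 172]
 [ 98  97  96  97  98  95  85  83  80  72  76  76  79  81  81  82  81  81
   81  81  80  78  78  79  86 102 102  98  90 106 123 126 133 167 173 175
  175 173]
 [ 98  97  97  97  97  97  94  86  77  71  76  78  79  81  81  83  82  82
   82  81  80  79  78  77  76  85 101  99 101 125 129 134 158 171 174 174
  174 173]
 [ 98  97  96  98  97  98  97  93  77  72  77  78  80  82  83  83  82  82
   82  81  80  78  79  77  75  75  82  94  85 116 143 165 172 174 174 175
  174 173]
 [ 96  95  94  95  95  93  93  90  72  71  76  79  80  82  82  83  82  83
   82  81  80  80  79  77  75  73  70  64  64 101 157 164 166 167 167 169
  169 167]
 [ 78  78  77  77  73  39  22  19  22  49  76  80  81  82  83  83  82  83
   82  81  80  79  78  77  75  73  71  62  33  21  28  32  47  77  80  80
   80  80]
 [ 80  80  80  80  76  38  18  16  18  39  75  80  81  82  83  83  83  82
   81  81  80  79  78  76  75  73  70  61  30  16  16  17  35  76  80  79
   79  79]]
1.2580160322594027
-0.9135601161915042
```

Pin tip and hole are aligned in x, with the hole about 0.4 mm towards +y. I start inserting gently.

>>> send_path([
  [[0,0,0,0,0.4,5,5],[0,0,0,0,0.4,9,5],[0,0,0,0,0.4,12,5],[0,0,0,0,0.4,15,5],[0,0,0,0,0.4,15,5]],
])

```text
time: 4.9
position: [507.8, 5.9, 87.1]
tool_rot: [-0.025, 1.0, 0.0, -0.0]
force: [0.2, 0.7, -0.1]
finger_gap: 7.6
grip_force: 39.1
```

>>> send_path([
  [[0,0,0,0,0,5,5],[0,0,0,0,0,10,5],[0,0,0,0,0,15,5],[0,0,0,0,0,17,5],[0,0,0,0,0,17,5]],
])

```text
time: 5.52
position: [507.8, 5.9, 70.1]
tool_rot: [-0.025, 1.0, 0.0, -0.0]
force: [0.8, 0.8, -0.4]
finger_gap: 7.1
grip_force: 39.1
```

>>> send_path([
  [[0,0,0,0,0,0,20],[0,0,0,0,0,0,40],[0,0,0,0,0,-5,40],[0,0,0,0,0,-40,60],[0,0,0,0,0,-90,60],[0,0,0,0,0,-100,60],[0,0,0,0,0,-100,60]],
])

```text
time: 6.4
position: [508.4, 5.8, 171.1]
tool_rot: [-0.025, 1.0, -0.0, 0.001]
force: [-0.3, -0.1, 0.1]
finger_gap: 59.8
grip_force: 0.0
```

Run:
```python
from h import *
s,im,c=shot('wrist','w6'); print(s['position'],s['finger_gap'])
H,S,V=cv2.split(cv2.cvtColor(im,cv2.COLOR_BGR2HSV))
u=proj(c,[[507.5,6.3,57]])[0].astype(int);print(u)
m=((H>8)&(H<32)&(S>110)&(V>60)).astype(np.uint8); m[:, :u[0]-25]=0;m[:,u[0]+25:]=0;m[:u[1]-25]=0;m[u[1]+25:]=0
ys,xs=np.nonzero(m);print(len(ys),xs.min(),xs.max(),ys.min(),ys.max())
print('expect full in extents', proj(c,[[507.5,6.3,57],[507.5+4,6.3,56],[507.5-5,6.3,46]]))
k=V>150; k[u[1]-30:u[1]+30,u[0]-30:u[0]+30]&=m[u[1]-30:u[1]+30,u[0]-30:u[0]+30]>0
ys,xs=np.nonzero(k&(m>0)); print('top face',len(ys),xs.mean() if len(xs) else 0,ys.mean() if len(ys) else 0)
cv2.imwrite('pics/w6c.png',cv2.resize(im[u[1]-70:u[1]+70,u[0]-90:u[0]+90],None,fx=3.5,fy=3.5))
```

```text
[508.39153381   5.82432202 171.14347872] 59.82319177317071
[314 231]
218 308 321 219 236
expect full in extents [[314.36370275 231.18688431]
 [314.06016668 236.57311992]
 [314.74360493 219.62099168]]
top face 92 314.92391304347825 230.72826086956522
```

View pics/w6c.png

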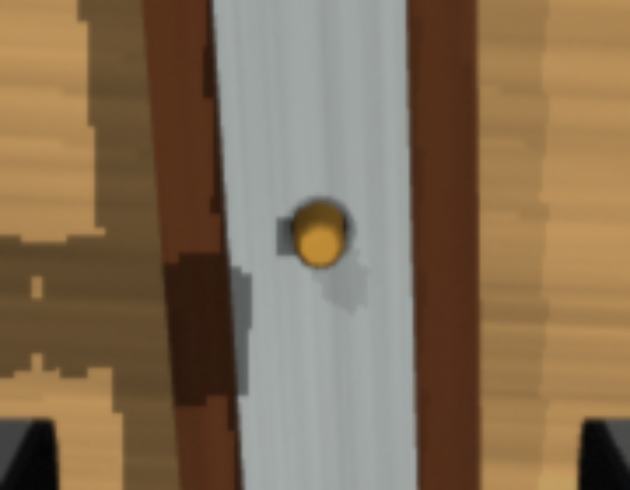

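The pin stands in the hole, fully in: its extents match the prediction. I'm going to the handle half.

>>> send_path([
  [[0,0,-0.03,-5,-55,0,70],[0,0,-0.06,-12,-110,0,70],[0,0,-0.1,-18,-165,0,70],[0,0,-0.134,-24,-215,0,70],[0,0,-0.134,-27,-255,0,70],[0,0,-0.134,-27,-255,0,70],[0,0,-0.134,-27,-255,0,70]],
])

```text
time: 7.32
position: [546.3, -246.7, 168.5]
tool_rot: [-0.091, 0.996, 0.001, -0.001]
force: [0.3, 0.5, -1.0]
finger_gap: 69.8
grip_force: 0.0
```

Run:
```python
from h import *
s6={'position':[508.392,5.824,171.143]}; 
s,im,c=shot('wrist','w7'); Rm=R.from_quat(s['tool_rot']).as_matrix(); print(s['position'],Rm[:2,1],np.degrees(np.arctan2(Rm[1,1],Rm[0,1]))-90)
hsv=cv2.cvtColor(im,cv2.COLOR_BGR2HSV); u=proj(c,[[548,-247,28]])[0].astype(int); print(u, hsv[u[1]-60:u[1]+40:20,u[0]])
# tang yaw from w6 (approx rotation: quat [-.025,1,0,.001])
q=np.array([-.025,1,0,0]); q/=np.linalg.norm(q); c6=cam('wrist',dict(s6,tool_rot=q))
H,S,V=cv2.split(cv2.cvtColor(cv2.imread('pics/w6.png'),cv2.COLOR_BGR2HSV)); m=S<45
L=[];Rr=[]
for y in range(170,290,4):
    if 205<y<255: continue
    r=np.nonzero(m[y,270:360])[0]+270
    L.append((r.min(),y)); Rr.append((r.max()+1,y))
for e in(L,Rr):
    P=cast(c6,e,45)[:,:2]; k=np.polyfit(P[:,0],P[:,1],1); print('edge yaw deg',np.degrees(np.arctan(k[0])),'y at 507.5',np.polyval(k,507.5),np.std(P[:,1]-np.polyval(k,P[:,0])))
```

```text
[ 546.29534264 -246.65592808  168.47148549] [-0.18181916  0.98332799] 10.475780427786006
[312 225] [[ 15 178 122]
 [ 15 178 122]
 [ 14 178 122]
 [ 15 178 122]
 [ 15 178 119]]
edge yaw deg 5.56700702549367 y at 507.5 -11.468378284731017 0.23926978354726922
edge yaw deg 5.375946105439715 y at 507.5 25.00590340337264 0.2172020420112837
```

View pics/w7.png

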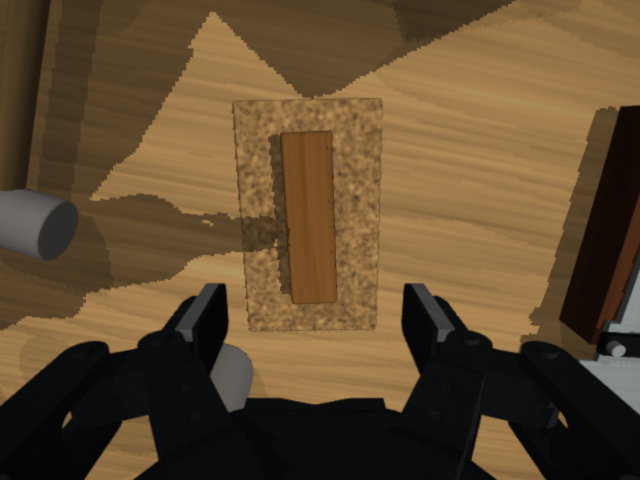

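The wrist view shows the handle half with top face corners at about (281,132), (331,131), (337,302) and (291,304). The spray bottle is at (235,375), beyond the far end.

Run:
```python
from h import *
s=manip.read_state(); im=cv2.imread('pics/w7.png'); c=cam('wrist',s); Rm=R.from_quat(s['tool_rot']).as_matrix()
H,S,V=cv2.split(cv2.cvtColor(im,cv2.COLOR_BGR2HSV)); m=(S>160)&(V>90)&(H<20)
m=cv2.morphologyEx(m.astype(np.uint8),cv2.MORPH_OPEN,np.ones((5,5)))
r,k=rect(c,m,28,(260,115,350,315)); print(r, cv2.boundingRect(k))
P=cast(c,[(281,132),(331,131),(337,302),(291,304)],28); print(P,P.mean(0))
ctr=np.array([*r[0],28]); print('tool delta',Rm.T@(ctr-s['position']), Rm.T@(P.mean(0)-s['position']))
print('spray',cast(cam('top'),[(431,165)],125))
```

```text
((546.9971313476562, -248.23097229003906), (128.1936492919922, 34.44022750854492), 13.011571884155273) (282, 131, 55, 173)
[[ 487.84899585 -279.44424176   28.        ]
 [ 480.95902031 -246.13366649   28.        ]
 [ 605.39387204 -216.58311579   28.        ]
 [ 613.56722866 -251.23036637   28.        ]] [ 546.94227921 -248.3478476    28.        ]
tool delta [ -0.36827539  -2.4234712  140.9484864 ] [ -0.2929889   -2.52835462 140.9483895 ]
spray [[ 699.00687944 -301.76049501  125.        ]]
```

>>> send_path([
  [[0,0,-0.044,-0.3,-3,40,70],[0,0,-0.044,-0.3,-3,75,70],[0,0,-0.044,-0.3,-3,75,70],[0,0,-0.044,-0.3,-3,75,70]],
])

```text
time: 7.88
position: [548.8, -249.7, 96.5]
tool_rot: [-0.114, 0.993, -0.0, 0.0]
force: [0.1, -1.6, 0.4]
finger_gap: 70.0
grip_force: 0.0
```

Run:
```python
from h import *
s,im,c=shot('wrist','w8'); Rm=R.from_quat(s['tool_rot']).as_matrix(); print(s['position'])
H,S,V=cv2.split(cv2.cvtColor(im,cv2.COLOR_BGR2HSV)); m=(S>150)&(V>80)&(H<20)
m=cv2.morphologyEx(m.astype(np.uint8),cv2.MORPH_OPEN,np.ones((5,5)))
r,k=rect(c,m,28,(240,20,400,440)); print(r, cv2.boundingRect(k))
# cork removed: far-end edge row & sides in tool coords
P=(cast(c,k[:,0],28)-s['position'])@Rm
print('tool x',P[:,0].min(),P[:,0].max())
for x in range(-50,65,20):
    q=P[abs(P[:,0]-x)<2,1]; print(x,q.min().round(1),q.max().round(1))
```

```text
[ 548.75615606 -249.71721862   96.45507684]
((513.3250732421875, -256.63494873046875), (60.34467697143555, 34.68600845336914), 13.145305633544922) (282, 129, 70, 118)
tool x 5.974110867705032 66.31552028873386Traceback (most recent call last):
  File "<stdin>", line 10, in <module>
    return umr_minimum(a, axis, None, out, keepdims, initial, where)
ValueError: zero-size array to reduction operation minimum which has no identity
```

>>> send_path([
  [[0,0,0,1.5,0.7,40,70],[0,0,0,1.5,0.7,66,60],[0,0,0,1.5,0.7,66,36],[0,0,0,1.5,0.7,66,30],[0,0,0,1.5,0.7,66,30],[0,0,0,1.5,0.7,66,30]],
], grip_n=80)

```text
time: 8.68
position: [547.5, -250.6, 30.6]
tool_rot: [-0.113, 0.994, -0.001, 0.001]
force: [-0.7, -0.2, 3.9]
finger_gap: 34.0
grip_force: 82.3
```

>>> send_path([
  [[0,0,0,0,0,-10,30],[0,0,0,0,0,-60,30],[0,0,0,0,0,-95,30],[0,0,0,0,0,-95,30],[0,0,0,0,0,-95,30]],
])

```text
time: 9.3
position: [546.3, -249.8, 124.1]
tool_rot: [-0.113, 0.994, 0.0, -0.0]
force: [0.3, -0.0, -1.6]
finger_gap: 34.3
grip_force: 81.7
```

Run:
```python
from h import *
s,im,c=shot('wrist','w9'); Rm=R.from_quat(s['tool_rot']).as_matrix(); print(s['position'])
C=manip.camera_params('wrist')['tool_from_camera']
H,S,V=cv2.split(cv2.cvtColor(im,cv2.COLOR_BGR2HSV)); m=(S>150)&(V>60)&(H<20)
m=cv2.morphologyEx(m.astype(np.uint8),cv2.MORPH_OPEN,np.ones((5,5)))
for z in (6.5,): # handle top below TCP
    r,k=rect(c,m,s['position'][2]-z+4.4,(240,20,400,440))
    P=(cast(c,k[:,0],s['position'][2]-(30.5-28))-s['position'])@Rm
    print(r,cv2.boundingRect(k),'tool x',P[:,0].min(),P[:,0].max())
    f=P[P[:,0]>30]
    for x in (35,45,55,62):
        q=P[abs(P[:,0]-x)<3,1]
        if len(q): print(x,q.min().round(1),q.max().round(1))
```

```text
[ 546.28385231 -249.79969181  124.09491033]
((533.0166015625, -252.38851928710938), (102.18785858154297, 34.88188934326172), 13.073695182800293) (261, 137, 108, 267) tool x -37.93293226262928 64.60662051716368
35 -16.9 17.8
45 -17.0 17.9
55 -17.0 17.9
62 -16.9 17.8
```

Handle half held, centred within about 0.5 mm and square to the tool. I carry it over the pin.

>>> send_path([
  [[0,0,0.03,-4,52,0,30],[0,0,0.06,-8,105,0,30],[0,0,0.09,-12,158,0,30],[0,0,0.12,-16,210,0,30],[0,0,0.133,-20,258,0,30],[0,0,0.133,-20,258,10,30],[0,0,0.133,-20,258,30,30],[0,0,0.133,-20,258,30,30]],
])

```text
time: 10.35
position: [506.0, 5.5, 91.9]
tool_rot: [-0.047, 0.999, 0.0, -0.003]
force: [-0.2, -0.5, -0.5]
finger_gap: 34.4
grip_force: 81.7
```

Run:
```python
from h import *
p=[];q=[]
for i in range(12):
    manip.camera('wrist'); s=manip.read_state(); p.append(s['position']); q.append(s['tool_rot'])
p=np.array(p); print(p.mean(0),p.std(0)); Rm=R.from_quat(q).mean().as_matrix(); print(Rm.round(4),s['finger_gap'],s['grip_force'],s['force'])
print('tool delta to pin',Rm.T@(np.array([507.5,5.9,94])-p.mean(0)))
c=cam('wrist',dict(position=p.mean(0),tool_rot=R.from_matrix(Rm).as_quat())); 
im=manip.camera('wrist')[:,:,::-1].copy(); cv2.imwrite('pics/w10.png',im)
H,S,V=cv2.split(cv2.cvtColor(im,cv2.COLOR_BGR2HSV)); m=S<45
for rng in ((0,100),):
  L=[];Q=[]
  for y in range(20,150,5):
    r=np.nonzero(m[y,230:420])[0]
    if len(r)>20: L.append((r.min()+230,y));Q.append((r.max()+231,y))
  for e in(L,Q):
    if len(e)>4:
      P=cast(c,e,45)[:,:2]; k=np.polyfit(P[:,0],P[:,1],1); print(len(e),'yaw',np.degrees(np.arctan(k[0])),np.polyval(k,507.5),np.std(P[:,1]-np.polyval(k,P[:,0])))
```

```text
[508.09321944   5.44252871  94.40280076] [0.46172014 0.25047317 0.55746794]
[[-9.956e-01 -9.350e-02  1.000e-04]
 [-9.350e-02  9.956e-01  0.000e+00]
 [-1.000e-04 -0.000e+00 -1.000e+00]] 34.227237044702974 81.68378323316574 [-0.13750077 -0.21725575 -1.15142418]
tool delta to pin [0.54790072 0.51090792 0.40276003]
```

>>> send_path([
  [[0,0,0,0.5,0.4,5,30],[0,0,0,0.5,0.4,10,30],[0,0,0,0.5,0.4,12,30],[0,0,0,0.5,0.4,14,30],[0,0,0,0.5,0.4,15,30],[0,0,0,0.5,0.4,15,30]],
])

```text
time: 11.75
position: [507.4, 6.2, 79.3]
tool_rot: [-0.047, 0.999, 0.0, 0.0]
force: [-0.0, -1.2, 0.1]
finger_gap: 34.1
grip_force: 81.7
```

>>> send_path([
  [[0,0,0,0,0,2,30],[0,0,0,0,0,4,30],[0,0,0,0,0,6,30],[0,0,0,0,0,7,30],[0,0,0,0,0,7,30],[0,0,0,0,0,7,30]],
])

```text
time: 12.5
position: [507.5, 6.2, 72.3]
tool_rot: [-0.047, 0.999, 0.0, 0.0]
force: [-0.8, -0.2, 0.1]
finger_gap: 34.8
grip_force: 81.7
```

>>> send_path([
  [[0,0,0,0,0,1,30],[0,0,0,0,0,1.5,30],[0,0,0,0,0,2,30],[0,0,0,0,0,2,30],[0,0,0,0,0,2,30]],
], grip_n=120)

```text
time: 13.12
position: [507.6, 6.2, 71.7]
tool_rot: [-0.047, 0.999, -0.0, 0.001]
force: [-3.2, -0.0, 11.0]
finger_gap: 33.6
grip_force: 121.1
```

>>> send_path([
  [[0,0,0,0,0,0.5,30],[0,0,0,0,0,1,30],[0,0,0,0,0,1,30],[0,0,0,0,0,1,30],[0,0,0,0,0,1,30]],
])

```text
time: 13.75
position: [507.6, 6.2, 71.7]
tool_rot: [-0.047, 0.999, -0.0, 0.001]
force: [-7.0, 0.5, 19.8]
finger_gap: 33.6
grip_force: 122.1
```

Run:
```python
from h import *
p=[];F=[]
for i in range(10):
    manip.camera('wrist'); s=manip.read_state(); p.append(s['position']); F.append(s['force'])
print(np.mean(p,0),np.mean(F,0),R.from_quat(s['tool_rot']).as_matrix()[:,2],s['finger_gap'],s['grip_force'])
s,im,c=shot('wrist','w11'); s['position']=np.mean(p,0); c=cam('wrist',s); Rm=R.from_quat(s['tool_rot']).as_matrix()
H,S,V=cv2.split(cv2.cvtColor(im,cv2.COLOR_BGR2HSV)); m=(S>150)&(V>85)&(H<20)
m=cv2.morphologyEx(m.astype(np.uint8),cv2.MORPH_OPEN,np.ones((5,5)))
r,k=rect(c,m,69,(240,20,400,440)); P=(cast(c,k[:,0],69)-s['position'])@Rm; print(r,cv2.boundingRect(k),P[:,0].max())
cv2.imwrite('pics/sc.png',shot('scene')[1][200:320,290:430])
```

```text
[507.61099242   6.20781853  71.71345392] [-6.66128358  0.5597381  19.64503226] [ 1.60079308e-03 -2.67160075e-04 -9.99998683e-01] 33.38796137711686 122.08442196249962
((483.9809265136719, 5.006011962890625), (123.51071166992188, 50.117366790771484), 5.336099624633789) (240, 68, 158, 336) 85.37225972600969
```

```bash
python3 -c "
from workcell import manip
print(manip.close_job()); s=manip.read_state(); print(s['time'],s['force'])"
```

```text
the job is handed in; nothing more can be done
None
the job is handed in; nothing more can be done
```

I handed the job in with the pin fully in the tang hole and the handle half over it, lined up with the tang; the gripper was still holding it down with about 20 N after roughly 14 s. The hand-in returned no verdict.

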